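# Weigh the lemon on the spring scale

## Task

Weigh the lemon: take the small pail that holds the lemon by its wooden grip, hang it by its wire handle on the hook of the blue spring scale, and lower it gently so that the hook is never driven right down to its stop. Let go and wait until the pail hangs still, upright and clear of everything but the hook. Leave the pail with the lime standing where it is.

Things in the scene. Friction and masses are not known exactly. Their poses are not given: they have to be found in the camera images.
- lemon_pail: White pail, 109 mm wide, 55 high, lemon fixed in it (top 60), 0.24-0.38 kg. Origin: centre of underside. Rigid 7 mm wire handle, an arch in its y-z plane, y = +-54 mm, open along x; underside of its apex 116 mm up (blunt upside-down V, self-centring). On the apex a wooden grip, 24 mm in x, 16 in y, 136 to 166 mm up: pinch it from above, fingers closing along y, TCP 154 mm up. Half turn: the same.
- lime_pail: A second pail, the same in shape and size (166 mm tall with its grip), but with a green lime fixed in it; it stays where it is, and may stand on the way to the hook. Origin: centre of its underside.
- hook_seat (a point): Where the pail's handle rests: top of the hook's 8 mm wire, mid of its 24 mm seat; 265 mm up unloaded, moves with the hook. x: level, along the hook, from its open red tip to the blue column (carriage at x = 107 mm, column 128, 332 tall). Tip at x = -24, 19 mm above the seat; arm behind 12 above. Bring the handle, its plane across x, from x = -110 or less at 35 mm above the seat, then lower it.
- scale_hook (a joint): How far the sprung hook has dipped (m): 0 unloaded, grows downward, stop at 0.080. Spring 100 N/m: the hanging pail dips it 22 to 38 mm. It bobs for about a second after release. The scale is fixed; its base, 12 mm thick, lies under the hook.

How it is judged:
By the outcome, as a careful person would: the job done as asked, in the order asked, and still so for the second after the job is handed in, with the robot touching nothing.
It also fails if it takes over 61 s, if anything falls off the work surface, if the arm or the gripper's body presses on something with over 40 N, if the wrist force passes 120 N, or if a joint passes its speed limit or range.

## Robot

A 6-joint arm with a two-finger parallel gripper is mounted at the origin on a cart in front of the work surface, level with it; the furniture and walls round the work are solid. World frame = base frame: x ahead of the robot, y to its left, z up, the work surface at z = 0. Lengths are in m, angles in rad, forces in N, time in s.
With the tool pointing down it reaches from about 0.375 to 0.925 m from the base axis. Payload 5.7 kg.
Tool frame: the origin (TCP) lies between the finger pads, 19 mm behind the fingertips; this is the grasp point; z points along the fingers, y is the line along which they close (so a half turn about z gives the same grasp; the last joint's range is limited). The gripper opens to 85 mm and grips with 20 to 120 N. Pads are 22 mm wide; open, the fingers measure 114 mm over their backs; the gripper's body (76 mm by 85 mm) begins 54 mm behind the grasp point. The pads swing forward as they close: fully open they stand 13 mm farther back than shut.
Start: joints at [-1.396, 0.359, 1.51, -0, 1.272, -0.115], TCP at [0.171, -0.575, 0.25] pointing down, gripper open.
Joint ranges: [-2.97, 2.97], [-1.01, 2.36], [0.21, 2.38], [-0.96, 4.11], [0.2, 2.71], [-2.98, 2.98]. Speed limits (rad/s): [2.39, 2.39, 3.14, 3.14, 3.14, 3.14].

## Interface

Orientations are given as a rotation vector (axis times angle).
In Python, from plant import robot gives the robot as it stands.
- The arm moves only by the shell command python3 -m creep 'ROWS' [FORCE]. ROWS is a JSON object of lists of equal length, an entry for each row: "turn": the turn, a rotation vector about the tool's x, y, z in degrees, a list of three; "slide": the shift along the tool's x, y, z in mm, a list of three; "gripper": the finger opening in mm, from 0 to 85.4. A call has exactly 5 rows; each row shifts and turns the commanded pose from where the row before left it, along the tool's axes as they then stand; what a row does not reach is not made up. A row lasts 1/8 s, in which the tool goes at most 62.5 mm and 10.7 degrees, less where a joint would pass 70% of its speed; a pose out of reach is approached as far as the arm can. A call with a gripper value outside its range is refused whole. The fingers move at their own pace and stop on an object; FORCE is the grip in N (left out, the last holds). Time passes only in rows, so rows that do not move let the fingers close, or fill a call up. It gives the time, the measured TCP pose, the force, the opening and the grip force at its end, in the units of the state.
- robot.get_obs(): the state, without advancing time (a new reading comes with each control period).
- robot.camera(name): name is "scene" or "top"; returns a dict with "pixels" (420x560x3 uint8, red, green, blue), "z_map" (420x560 float32, m along the optical axis (not along the pixel's ray), 0 where there is no reading), "camera_matrix" (3x3 intrinsics, pixels), "world_to_cam" (4x4, takes a point from world to camera coordinates). Camera axes: x right, y down, z forward; pixel columns grow to the right and rows downward; lengths in m; the calibration is good to about 2 mm. A picture is of the moment at which its call begins.
- robot.job_done(): hands the job in; it is judged then, once.
The state is a dict: "clock": time; "joints": joint angles; "joint_vel": joint speeds; "joint_efforts": joint torques, N m; "tcp_pos": TCP position; "eef_rot": TCP orientation; "contact_force": force on the tool from outside, world axes, zero at the start; "torque": the same for the moment, N m; "grip_width": finger opening in m; "grip_force": force on a finger pad.
Only numpy, scipy, OpenCV 4.12 (cv2) and the standard library are available. Lean on these libraries where they do the work, as an engineer would, in place of code of your own. Each camera call takes 0.05 s, during which the arm holds its last target. There are 200 camera calls.

## Working session

There is one attempt and no reset: what is moved stays moved. The work goes in short steps, Python scripts to look and compute and a shell command to move; the robot and the scene stay as the last step left them, time stands still between calls to the robot, and variables do not carry over. Pictures are saved under pics/ and viewed, at most 10 in all, crops included, and the job is handed in when it is done.

```bash
mkdir -p pics; ls
python3 - <<'E'
from plant import robot
import cv2,numpy as np,pickle
o=robot.get_obs();print(o)
d={}
for n in("scene","top"):
    c=robot.camera(n);d[n]=c;cv2.imwrite(f"pics/{n}0.png",c["pixels"][:,:,::-1]);print(c["camera_matrix"],c["world_to_cam"])
pickle.dump(d,open("cams.pkl","wb"))
E
```

```text
pics
{'clock': 0.0, 'joints': array([-1.39609725e+00,  3.59494299e-01,  1.51147334e+00, -2.60041321e-05,
        1.27251059e+00, -1.15078216e-01]), 'joint_vel': array([ 1.37181159e-03,  2.07824266e-04,  5.57273509e-04, -5.08800190e-04,
        3.21387450e-05, -1.37552086e-04]), 'joint_efforts': array([ 8.33365702e-04, -5.27618802e+01, -2.78617913e+01, -6.54233736e-04,
        1.30832088e-02,  2.73119093e-05]), 'tcp_pos': array([ 0.17132219, -0.57431819,  0.24914437]), 'eef_rot': array([-3.10680901e+00, -4.53330083e-01,  1.27219741e-04]), 'contact_force': array([0.17973267, 0.24583101, 0.03386168]), 'torque': array([-0.00124104, -0.00244831, -0.03402515]), 'grip_force': 0.0, 'grip_width': 0.08508654850813654}
[[493.87729067   0.         287.2399807 ]
 [  0.         493.87729067 207.28565583]
 [  0.           0.           1.        ]] [[-0.87126914 -0.49080384 -0.00129305  0.44548542]
 [-0.34158627  0.60826748 -0.71647016  0.21251034]
 [ 0.35243283 -0.62379666 -0.69761654  1.07664749]
 [ 0.          0.          0.          1.        ]]
[[417.9949032    0.         275.35575497]
 [  0.         417.9949032  212.62481605]
 [  0.           0.           1.        ]] [[ 0.02104714 -0.99976158 -0.00581373  0.1058674 ]
 [-0.98134183 -0.01954708 -0.19127501  0.47893239]
 [ 0.19111576  0.00973105 -0.98151927  1.1188481 ]
 [ 0.          0.          0.          1.        ]]
```

View pics/scene0.png

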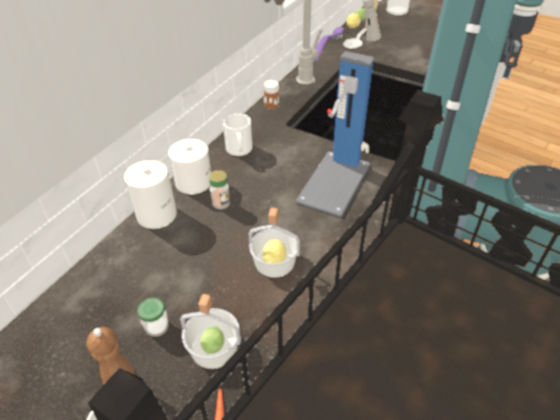

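View pics/top0.png

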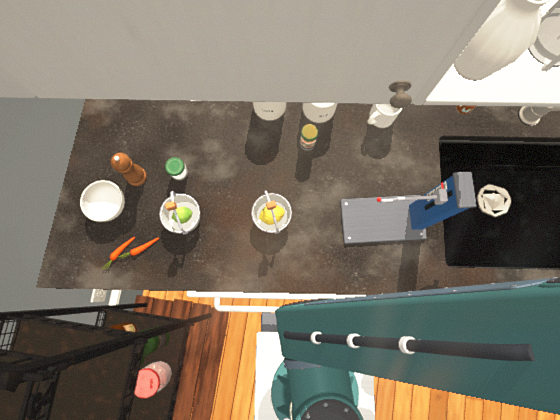

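The scene view shows the lemon pail at about (275,252), lime pail at (212,338) and blue column at (352,110). In the top view, the lemon pail is at (272,213), lime at (180,214), and the red hook tip at (380,200), with the column to its right. I'll measure these next.

```bash
cat > h.py <<'E'
import numpy as np,cv2
def pts(c):
    K,T,z=c["camera_matrix"],c["world_to_cam"],c["z_map"]
    v,u=np.mgrid[:z.shape[0],:z.shape[1]]
    p=np.stack([(u-K[0,2])/K[0,0]*z,(v-K[1,2])/K[1,1]*z,z],-1)
    w=(p-T[:3,3])@T[:3,:3]
    w[z==0]=np.nan
    return w
def ray(c,u,v,h):
    K,T=c["camera_matrix"],c["world_to_cam"]
    o=-T[:3,:3].T@T[:3,3]; d=T[:3,:3].T@np.linalg.inv(K)@[u,v,1]
    return o+d*(h-o[2])/d[2]
def hsv(c): return cv2.cvtColor(c["pixels"],cv2.COLOR_RGB2HSV)
def tri(cs,uvs):
    P=[c["camera_matrix"]@c["world_to_cam"][:3] for c in cs]
    X=cv2.triangulatePoints(P[0],P[1],np.float64(uvs[0]),np.float64(uvs[1])).ravel()
    return X[:3]/X[3]
E
python3 - <<'E'
import pickle;from h import *
d=pickle.load(open("cams.pkl","rb"))
def box(n,b):
    m=np.zeros((420,560),bool);m[b[1]:b[3],b[0]:b[2]]=1;return m
R={"lemon":{"scene":(240,200,310,285),"top":(245,185,300,240)},"lime":{"scene":(175,285,250,370),"top":(155,185,208,240)}}
for o in R:
    for n in R[o]:
        c=d[n];w=pts(c);H=hsv(c);b=box(n,R[o][n])
        wood=b&(H[...,0]>5)&(H[...,0]<17)&(H[...,1]>110)&(H[...,2]>90)
        v,u=np.nonzero(wood);p=w[wood]
        print(o,n,"wood",len(u),u.mean().round(1),v.mean().round(1),u.min(),u.max(),v.min(),v.max(),np.nanmedian(p,0).round(3),np.nanmin(p,0).round(3),np.nanmax(p,0).round(3))
        pr=b&(w[...,2]>.045)&(w[...,2]<.06)&(H[...,1]<60)
        v,u=np.nonzero(pr);
        q=w[pr]; A=np.c_[2*q[:,:2],np.ones(len(q))];s=np.linalg.lstsq(A,(q[:,:2]**2).sum(1),rcond=None)[0]
        print("  rim",len(q),s[:2].round(4),np.sqrt(s[2]+s[0]**2+s[1]**2).round(4))
        # handle points
        hm=b&(w[...,2]>.075)&(w[...,2]<.13)&~wood;q=w[hm]
        if len(q)>5:
            m=q.mean(0);e=np.linalg.svd((q-m)[:,:2])[2][0];print("  handle",len(q),m.round(3),"dir deg",np.degrees(np.arctan2(e[1],e[0])).round(1),q.min(0).round(3),q.max(0).round(3))
for n,b in {"scene":(320,45,380,160),"top":(370,165,480,240)}.items():
    c=d[n];w=pts(c);H=hsv(c);b=box(n,b)
    red=b&((H[...,0]<8)|(H[...,0]>172))&(H[...,1]>120)&(H[...,2]>90)
    nn,l,st,ce=cv2.connectedComponentsWithStats(red.astype(np.uint8))
    for i in range(1,nn):
        if st[i,4]>3: print(n,"red",st[i],ce[i].round(1),np.nanmedian(w[l==i],0).round(3))
    bl=b&(H[...,0]>100)&(H[...,0]<125)&(H[...,1]>120);q=w[bl];print("blue",np.nanpercentile(q,[2,50,98],axis=0).round(3))
cr=[cv2.resize(d["scene"]["pixels"][40:180,300:400],(400,560),interpolation=2),cv2.resize(d["top"]["pixels"][160:258,330:400+0],(400,560),interpolation=2)]
cv2.imwrite("pics/crop1.png",np.hstack(cr)[:,:,::-1])
cv2.imwrite("pics/crop2.png",np.hstack([cv2.resize(d["scene"]["pixels"][195:290,235:315],(396,470),interpolation=2),cv2.resize(d["top"]["pixels"][165:240,370:490],(400*752//752,470),interpolation=2)])[:,:,::-1])
E
```

```text
lemon scene wood 54 273.1 218.1 270 276 211 222 [0.469 0.136 0.156] [0.464 0.122 0.143] [0.476 0.141 0.167]
  rim 374 [0.4738 0.1276] 0.0521
  handle 195 [0.471 0.127 0.105] dir deg -161.5 [0.42  0.107 0.075] [0.528 0.149 0.13 ]
lemon top wood 29 270.3 206.5 266 275 203 209 [0.469 0.128 0.165] [0.465 0.116 0.15 ] [0.478 0.139 0.17 ]
  rim 233 [0.4747 0.1263] 0.0524
  handle 90 [0.465 0.123 0.107] dir deg -161.9 [0.421 0.107 0.075] [0.527 0.144 0.122]
lime scene wood 84 205.7 305.5 199 210 296 311 [0.462 0.389 0.157] [0.457 0.371 0.143] [0.471 0.394 0.166]
  rim 483 [0.4669 0.3814] 0.0524
  handle 243 [0.464 0.381 0.105] dir deg 18.2 [0.413 0.362 0.076] [0.523 0.401 0.129]
lime top wood 51 168.1 213.5 155 176 202 239 [0.463 0.381 0.156] [ 0.401  0.367 -0.001] [0.487 0.459 0.168]
  rim 234 [0.4682 0.3801] 0.0521
  handle 93 [0.459 0.377 0.106] dir deg -162.6 [0.414 0.361 0.077] [0.524 0.397 0.124]
scene red [327 108   5   6  22] [328.7 110.2] [ 0.714 -0.662 -0.107]
blue [[ 0.441 -0.705 -0.117]
 [ 0.462 -0.27   0.15 ]
 [ 0.636 -0.264  0.317]]
top red [441 182   3   7  17] [441.9 185.2] [ 0.504 -0.261  0.273]
top red [377 197   4   5  16] [378.5 199. ] [ 0.466 -0.116  0.282]
blue [[ 0.442 -0.299  0.024]
 [ 0.459 -0.269  0.177]
 [ 0.51  -0.265  0.318]]
```

View pics/crop1.png

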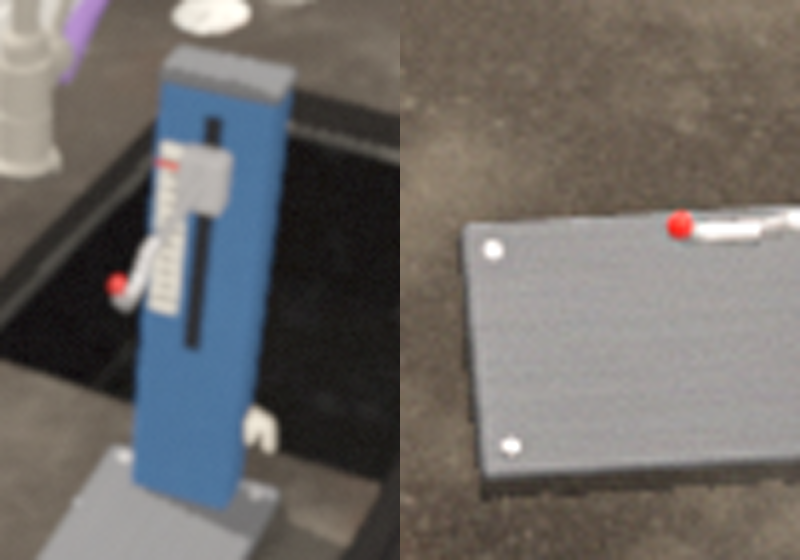

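View pics/crop2.png

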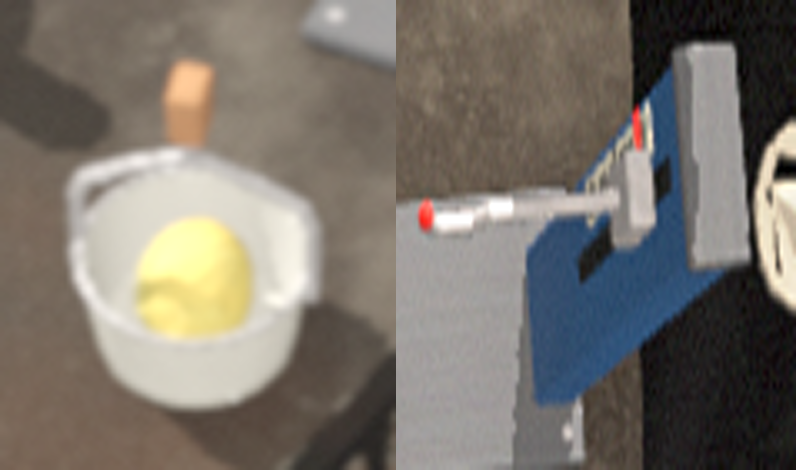

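The crops show the hook's red tip clearly in both views (scene at about 328.7,110.2; top at about 378.5,199), and the lemon pail with its handle running nearly along world x. Next is the hook's axis.

Run:
```python
import pickle;from h import *
d=pickle.load(open("cams.pkl","rb"))
s,t=d["scene"],d["top"]
tip=tri([s,t],[(328.7,110.2),(378.5,199)]);print("tip",tip)
print("tip@.284",ray(s,328.7,110.2,.284),ray(t,378.5,199,.284))
for n,c,b in (("scene",s,(325,60,375,165)),("top",t,(405,170,470,235))):
    w=pts(c);H=hsv(c);m=np.zeros((420,560),bool);m[b[1]:b[3],b[0]:b[2]]=1
    m&=(H[...,0]>100)&(H[...,0]<125)&(H[...,1]>120)&(w[...,2]>.05)&(w[...,2]<.31)&(w[...,1]>-.31)
    m=cv2.erode(m.astype(np.uint8),np.ones((3,3)))>0
    q=w[m]; 
    for k in range(3):
        A=np.c_[q[:,0],np.ones(len(q))];f=np.linalg.lstsq(A,q[:,1],rcond=None)[0];r=q[:,1]-A@f;q=q[abs(r)<max(2*r.std(),.002)]
    print(n,"face y=ax+b",f,r.std(),len(q),"x range",np.percentile(q[:,0],[1,99]),"axis(into column) deg",np.degrees(np.arctan2(-1,f[0])))
# hook arm pts in top
w=pts(t);H=hsv(t);m=np.zeros((420,560),bool);m[180:215,374:436]=1
m&=(w[...,2]>.2)&(w[...,1]>-.24);q=w[m];print(len(q))
for y in np.arange(-.25,-.09,.015):
    k=abs(q[:,1]-y)<.0075
    if k.any():print(round(y,3),np.median(q[k],0).round(4))
# base plate: corners/edge direction
m=(abs(w[...,2]-.012)<.006)&(w[...,1]>-.28)&(w[...,1]<-.0)&(w[...,0]>.36)&(w[...,0]<.56)&(H[...,2]>85)&(H[...,1]<40)
m=cv2.morphologyEx(m.astype(np.uint8),cv2.MORPH_OPEN,np.ones((3,3)))
nn,l,st,ce=cv2.connectedComponentsWithStats(m);i=1+st[1:,4].argmax();q=w[l==i][:,:2].astype(np.float32)
print("plate",st[i],cv2.minAreaRect(q))
# top camera caps etc
m=(w[...,2]>.325)&(w[...,2]<.34)&(w[...,1]>-.36)&(w[...,1]<-.2)
print("cap",m.sum(),np.nanmedian(w[m],0),cv2.minAreaRect(w[m][:,:2].astype(np.float32)))
# tall obstacles in the neighbourhood
m=(w[...,2]>.08)&(w[...,0]>.25)&(w[...,0]<.75)&(w[...,1]>-.6)&(w[...,1]<.5)
nn,l,st,ce=cv2.connectedComponentsWithStats(m.astype(np.uint8))
for i in range(1,nn):
    if st[i,4]>15:print(st[i],np.percentile(w[l==i],[3,97],axis=0).round(3).tolist())
```

```text
tip [ 0.46731894 -0.11516971  0.28208221]
tip@.284 [ 0.46693875 -0.11239091  0.284     ] [ 0.46579787 -0.11500001  0.284     ]
scene face y=ax+b [ 0.09644334 -0.31434297] 0.0021301765966194913 1119 x range [0.44073473 0.50823212] axis(into column) deg -84.49124124833173
top face y=ax+b [ 0.10254871 -0.31691469] 0.0012499388196792272 548 x range [0.44256331 0.50487295] axis(into column) deg -84.14485910124655
203
-0.235 [ 0.4759 -0.2333  0.2767]
-0.22 [ 0.474  -0.2203  0.2774]
-0.205 [ 0.4732 -0.2055  0.2761]
-0.19 [ 0.4714 -0.1904  0.2765]
-0.175 [ 0.4703 -0.173   0.2778]
-0.16 [ 0.4692 -0.1589  0.2741]
-0.145 [ 0.4682 -0.1454  0.2655]
-0.13 [ 0.4665 -0.1299  0.2646]
-0.115 [ 0.4652 -0.1165  0.2824]
plate [ 341  197   74   47 2862] ((0.4716852903366089, -0.17671966552734375), (0.1298295557498932, 0.2041521817445755), 4.263404846191406)
cap 695 [ 0.47819794 -0.28413961  0.33230401] ((0.4796393811702728, -0.2853667140007019), (0.07744281738996506, 0.041059233248233795), 3.9550819396972656)
[    0     0   560   109 54287] [[0.611, -0.363, 0.466], [0.683, 0.468, 0.726]]
[301 124  17  18 225] [[0.677, 0.007, 0.083], [0.717, 0.046, 0.101]]
[ 377  172  100   54 2229] [[0.443, -0.301, 0.097], [0.512, -0.156, 0.334]]
[165 191  19  41 181] [[0.417, 0.363, 0.087], [0.516, 0.394, 0.169]]
[265 191  14  40 164] [[0.424, 0.11, 0.092], [0.52, 0.141, 0.169]]
[ 345  277  215   29 3194] [[0.25, -0.148, 0.529], [0.272, -0.042, 0.85]]
```

```bash
python3 -m creep '{"turn":[[0,0,-10],[0,0,-10],[0,0,-10],[0,0,-10],[0,0,-10]],"slide":[[0,0,-30],[0,0,-30],[0,0,-30],[0,0,-30],[0,0,-30]],"gripper":[85,85,85,85,85]}'
python3 -m creep '{"turn":[[0,0,-10],[0,0,-10],[0,0,-10],[0,0,-10],[0,0,-1.7]],"slide":[[0,0,0],[0,0,0],[0,0,0],[0,0,0],[0,0,0]],"gripper":[85,85,85,85,85]}'
cat >> h.py <<'E'
def tgt(p,yaw):
    "slide in tool axes (mm) and z turn (deg) from the present pose to TCP p, tool y at world yaw (deg, mod 180)"
    from plant import robot
    from scipy.spatial.transform import Rotation as R
    o=robot.get_obs();M=R.from_rotvec(o["eef_rot"]).as_matrix()
    y=np.degrees(np.arctan2(M[1,1],M[0,1]));dz=-((yaw-y+90)%180-90)
    print("tcp",o["tcp_pos"].round(4),"tool y yaw",y.round(2),"tool z",M[:,2].round(3),"slide",(M.T@(np.array(p)-o["tcp_pos"])*1e3).round(1),"turn z",dz.round(2),"t",o["clock"],"F",o["contact_force"].round(2),"j",o["joints"].round(2),"w",o["grip_width"].round(4))
E
python3 -c "
from h import *;tgt((.4745,.127,.4),18.3)"
```

```text
clock: 0.72
tcp_pos: [0.1714, -0.5746, 0.4004]
eef_rot: [-2.62, -1.732, -0.001]
contact_force: [0.9, 0.2, 0.2]
grip_width: 0.0847
grip_force: 0.0
clock: 1.35
tcp_pos: [0.1714, -0.5747, 0.3995]
eef_rot: [-1.839, -2.546, -0.001]
contact_force: [0.1, -0.3, -0.5]
grip_width: 0.0848
grip_force: 0.0Traceback (most recent call last):
  File "<string>", line 2, in <module>
    from h import *;tgt((.4745,.127,.4),18.3)
                    ~~~^^^^^^^^^^^^^^^^^^^^^^
  File "h.py", line 24, in tgt
    print("tcp",o["tcp_pos"].round(4),"tool y yaw",y.round(2),"tool z",M[:,2].round(3),"slide",(M.T@(np.array(p)-o["tcp_pos"])*1e3).round(1),"turn z",dz.round(2),"t",o["clock"],"F",o["contact_force"].round(2),"j",o["joints"].round(2),"w",o["grip_width"].round(4))
                                                                                                                                                                                                                                              ^^^^^^^^^^^^^^^^^^^^^
AttributeError: 'float' object has no attribute 'round'
```

```bash
sed -i 's/o\["grip_width"\].round(4)/round(o["grip_width"],4)/' h.py
python3 -c "
from h import *;tgt((.4745,.127,.4),18.3)"
```

```text
tcp [ 0.1714 -0.5747  0.3995] tool y yaw 18.3 tool z [-0.     0.001 -1.   ] slide [5.710e+02 5.081e+02 2.000e-01] turn z 0.0 t 1.35 F [ 0.1  -0.31 -0.46] j [-1.4   0.27  1.28 -0.    1.59 -1.72] w 0.0848
```

```bash
Z='[[0,0,0],[0,0,0],[0,0,0],[0,0,0],[0,0,0]]'
python3 -m creep '{"turn":[[0,0,0],[0,0,0],[0,0,0],[0,0,0],[0,0,0]],"slide":[[23,34,0],[23,34,0],[23,34,0],[23,34,0],[23,34,0]],"gripper":[85,85,85,85,85]}'
python3 -m creep '{"turn":[[0,0,0],[0,0,0],[0,0,0],[0,0,0],[0,0,0]],"slide":[[23,34,0],[23,34,0],[23,34,0],[23,34,0],[23,34,0]],"gripper":[85,85,85,85,85]}'
python3 -m creep '{"turn":[[0,0,0],[0,0,0],[0,0,0],[0,0,0],[0,0,0]],"slide":[[34,17,0],[34,17,0],[34,17,0],[34,17,0],[34,17,0]],"gripper":[85,85,85,85,85]}'
python3 -m creep '{"turn":[[0,0,0],[0,0,0],[0,0,0],[0,0,0],[0,0,0]],"slide":[[34,17,0],[34,17,0],[34,17,0],[34,17,0],[34,17,0]],"gripper":[85,85,85,85,85]}'
python3 -c "
from h import *;tgt((.4745,.127,.154),18.3)"
```

```text
clock: 1.98
tcp_pos: [0.2973, -0.4112, 0.3998]
eef_rot: [-1.844, -2.543, -0.0]
contact_force: [0.2, -0.3, -0.3]
grip_width: 0.0846
grip_force: 0.0
clock: 2.6
tcp_pos: [0.4226, -0.2486, 0.3999]
eef_rot: [-1.844, -2.543, -0.0]
contact_force: [0.5, -0.4, -0.5]
grip_width: 0.085
grip_force: 0.0
clock: 3.22
tcp_pos: [0.4492, -0.0605, 0.3999]
eef_rot: [-1.844, -2.543, -0.0]
contact_force: [-0.2, -0.7, 0.5]
grip_width: 0.085
grip_force: 0.0
clock: 3.85
tcp_pos: [0.4765, 0.1276, 0.3999]
eef_rot: [-1.844, -2.544, 0.0]
contact_force: [0.6, -0.3, 0.3]
grip_width: 0.0852
grip_force: 0.0
tcp [0.4765 0.1276 0.3999] tool y yaw 18.12 tool z [-0.  0. -1.] slide [  0.   -2.1 245.9] turn z -0.18 t 3.85 F [ 0.61 -0.26  0.26] j [ 0.12  0.09  1.5   0.    1.55 -0.19] w 0.0852
```

```bash
python3 -m creep '{"turn":[[0,0,0],[0,0,0],[0,0,0],[0,0,0],[0,0,0]],"slide":[[0,-2,35],[0,0,35],[0,0,35],[0,0,35],[0,0,30]],"gripper":[85,85,85,85,85]}'
python3 -m creep '{"turn":[[0,0,0],[0,0,0],[0,0,0],[0,0,0],[0,0,0]],"slide":[[0,0,20],[0,0,20],[0,0,16],[0,0,12],[0,0,8]],"gripper":[85,85,85,85,85]}'
python3 - <<'E'
from h import *;tgt((.4745,.127,.154),18.3)
from plant import robot
out=[]
for n,b in(("scene",(180,300,200,340)),("top",(140,260,210,340))):
    c=robot.camera(n);p=c["pixels"][b[0]:b[1],b[2]:b[3]];out.append(cv2.resize(p,(390,400),interpolation=2))
cv2.imwrite("pics/g1.png",np.hstack(out)[:,:,::-1])
E
```

```text
clock: 4.47
tcp_pos: [0.4742, 0.1257, 0.2287]
eef_rot: [-1.843, -2.543, 0.001]
contact_force: [0.9, -0.1, -0.0]
grip_width: 0.0849
grip_force: 0.0
clock: 5.1
tcp_pos: [0.4746, 0.1258, 0.1535]
eef_rot: [-1.841, -2.545, 0.0]
contact_force: [-1.1, 0.2, 0.3]
grip_width: 0.0852
grip_force: 0.0
tcp [0.4746 0.1258 0.1535] tool y yaw 18.24 tool z [-0.  0. -1.] slide [ 1.2  0.3 -0.5] turn z -0.06 t 5.1 F [-1.05  0.18  0.27] j [ 0.12  0.32  1.85  0.    0.97 -0.2 ] w 0.0852
```

View pics/g1.png

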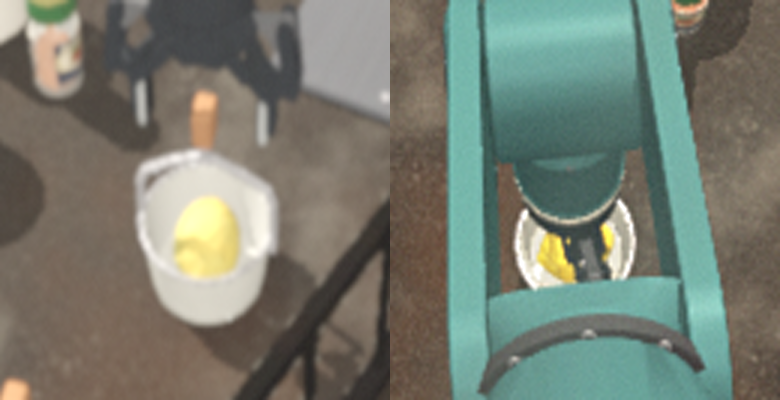

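The wooden grip at crop (203,120) is centred between the two pads at 142 and 263, so I'll close and lift.

```bash
python3 -m creep '{"turn":[[0,0,0],[0,0,0],[0,0,0],[0,0,0],[0,0,0]],"slide":[[0,0,0],[0,0,0],[0,0,0],[0,0,0],[0,0,0]],"gripper":[60,35,15,10,8]}' 50
python3 -m creep '{"turn":[[0,0,0],[0,0,0],[0,0,0],[0,0,0],[0,0,0]],"slide":[[0,0,0],[0,0,0],[0,0,-5],[0,0,-10],[0,0,-15]],"gripper":[8,8,8,8,8]}'
python3 -m creep '{"turn":[[0,0,0],[0,0,3],[0,0,4],[0,0,4],[0,0,2]],"slide":[[0,0,-30],[0,0,-35],[0,0,-40],[0,0,-35],[0,0,-18]],"gripper":[8,8,8,8,8]}'
python3 -m creep '{"turn":[[0,0,0],[0,0,0],[0,0,0],[0,0,0],[0,0,0]],"slide":[[0,0,0],[0,0,0],[0,0,0],[0,0,0],[0,0,0]],"gripper":[8,8,8,8,8]}'
python3 - <<'E'
from h import *;tgt((.4676-.0872*.110,-.1395+.996*.110,.340),5)
from plant import robot
out=[]
for n,b in(("scene",(20,270,190,390)),("top",(140,260,250,400))):
    c=robot.camera(n);p=c["pixels"][b[0]:b[1],b[2]:b[3]];out.append(cv2.resize(p,(390,500),interpolation=2))
cv2.imwrite("pics/g2.png",np.hstack(out)[:,:,::-1])
E
```

```text
clock: 5.82
tcp_pos: [0.4753, 0.1259, 0.1544]
eef_rot: [1.839, 2.546, 0.002]
contact_force: [0.8, 0.6, 2.6]
grip_width: 0.0154
grip_force: 50.1
clock: 6.45
tcp_pos: [0.4739, 0.1256, 0.1843]
eef_rot: [-1.839, -2.545, 0.002]
contact_force: [-1.2, 0.1, -3.9]
grip_width: 0.0149
grip_force: 49.2
clock: 7.08
tcp_pos: [0.4752, 0.1258, 0.3452]
eef_rot: [2.116, 2.319, 0.005]
contact_force: [-0.4, -0.1, -4.2]
grip_width: 0.0154
grip_force: 49.3
clock: 7.7
tcp_pos: [0.4745, 0.1257, 0.3415]
eef_rot: [-2.116, -2.321, 0.001]
contact_force: [0.1, -0.5, -2.1]
grip_width: 0.0151
grip_force: 49.3
tcp [0.4745 0.1257 0.3415] tool y yaw 5.31 tool z [-0.001 -0.    -1.   ] slide [-153.4  -30.9    1.6] turn z 0.31 t 7.7 F [ 0.1  -0.46 -2.13] j [0.12 0.12 1.6  0.   1.42 0.03] w 0.0151
```

View pics/g2.png

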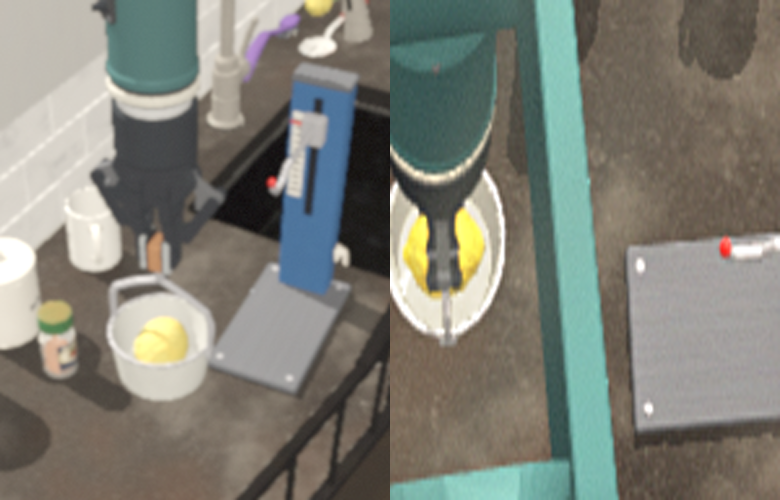

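The pail is lifted and upright, and the hook tip is ahead (scene crop 272,183). I'll move to the approach point and check how the pail sits in the grip.

```bash
python3 -m creep '{"turn":[[0,0,0],[0,0,0],[0,0,0],[0,0,0],[0,0,0]],"slide":[[-10,-4,0],[-20,-6,0],[-30,-8,0],[-25,-6,0],[-15,-4,0]],"gripper":[8,8,8,8,8]}'
python3 -m creep '{"turn":[[0,0,0],[0,0,0],[0,0,0],[0,0,0],[0,0,0]],"slide":[[-20,-3,0],[-15,0,0],[-8,0,0],[0,0,0],[0,0,0]],"gripper":[8,8,8,8,8]}'
cat > chk.py <<'E'
from h import *
from plant import robot
tgt((.4676,-.1395,.340),5)
p=robot.get_obs()["tcp_pos"]
for n in("scene","top"):
    c=robot.camera(n);w=pts(c);H=hsv(c)
    m=(abs(w[...,0]-p[0])<.075)&(abs(w[...,1]-p[1])<.075)&(abs(w[...,2]-(p[2]-.103))<.014)&(H[...,1]<60)&(H[...,2]>120)
    q=w[m];A=np.c_[2*q[:,:2],np.ones(len(q))];s=np.linalg.lstsq(A,(q[:,:2]**2).sum(1),rcond=None)[0]
    print(n,"rim",len(q),s[:2].round(4),"r",np.sqrt(s[2]+s[0]**2+s[1]**2).round(4),"z p95",np.percentile(q[:,2],[50,95,99]).round(4),"exp",round(p[2]-.099,4))
    m=(abs(w[...,0]-p[0])<.06)&(abs(w[...,1]-p[1])<.06)&(w[...,2]<p[2]-.03)&(w[...,2]>p[2]-.08)
    q=w[m]
    if len(q)>9:
        f=np.polyfit(q[:,0],q[:,1],1);print("  handle",len(q),q.mean(0).round(4),"max z",q[:,2].max().round(4),"exp top",round(p[2]-.031,4),"yaw",np.degrees(np.arctan(f[0])).round(1))
    cv2.imwrite(f"pics/last_{n}.png",c["pixels"][:,:,::-1])
E
python3 chk.py
```

```text
clock: 8.43
tcp_pos: [0.4556, 0.0221, 0.3421]
eef_rot: [2.118, 2.321, -0.0]
contact_force: [-0.2, 1.6, -4.2]
grip_width: 0.0154
grip_force: 49.3
clock: 9.05
tcp_pos: [0.4571, -0.0191, 0.342]
eef_rot: [-2.116, -2.322, -0.001]
contact_force: [0.6, 0.2, -3.7]
grip_width: 0.015
grip_force: 49.3
tcp [ 0.4571 -0.0191  0.342 ] tool y yaw 5.32 tool z [-0.     0.001 -1.   ] slide [-120.9   -0.7    1.9] turn z 0.32 t 9.05 F [ 0.58  0.23 -3.74] j [-0.19  0.07  1.66  0.    1.41 -0.29] w 0.015
scene rim 758 [ 0.4559 -0.0174] r 0.0513 z p95 [0.2358 0.2448 0.2483] exp 0.243
  handle 219 [ 0.453  -0.0168  0.2906] max z 0.3114 exp top 0.311 yaw 5.3
top rim 181 [ 0.4556 -0.0175] r 0.052 z p95 [0.2431 0.247  0.2485] exp 0.243
  handle 50 [ 0.4142 -0.0216  0.2882] max z 0.3006 exp top 0.311 yaw 5.4
```

```bash
python3 -m creep '{"turn":[[0,0,0],[0,0,0],[0,0,0],[0,0,0],[0,0,0]],"slide":[[-8,0,1],[-16,0,1],[-20,0,1],[-20,0,0],[-16,0,0]],"gripper":[8,8,8,8,8]}'
python3 -m creep '{"turn":[[0,0,0],[0,0,0],[0,0,0],[0,0,0],[0,0,0]],"slide":[[-16,0,0],[-13,0,0],[-9,0,0],[-4,0,0],[0,0,0]],"gripper":[8,8,8,8,8]}'
python3 chk.py
python3 - <<'E'
import cv2,numpy as np
a=cv2.imread("pics/last_scene.png")[30:220,250:400];b=cv2.imread("pics/last_top.png")[140:260,330:480]
cv2.imwrite("pics/v1.png",np.hstack([cv2.resize(a,(420,532),interpolation=2),cv2.resize(b,(380,532),interpolation=2)]))
E
```

```text
clock: 9.78
tcp_pos: [0.4645, -0.1009, 0.3389]
eef_rot: [2.117, 2.321, -0.0]
contact_force: [0.0, -0.2, -2.8]
grip_width: 0.0153
grip_force: 49.3
clock: 10.4
tcp_pos: [0.4683, -0.141, 0.339]
eef_rot: [-2.116, -2.321, -0.0]
contact_force: [-0.5, 0.2, -3.3]
grip_width: 0.0152
grip_force: 49.3
tcp [ 0.4683 -0.141   0.339 ] tool y yaw 5.29 tool z [-0.  0. -1.] slide [ 1.5 -0.6 -1. ] turn z 0.29 t 10.4 F [-0.45  0.25 -3.28] j [-0.43  0.12  1.61  0.    1.41 -0.53] w 0.0152
scene rim 633 [ 0.4671 -0.1394] r 0.0513 z p95 [0.2325 0.242  0.2473] exp 0.24
  handle 290 [ 0.4648 -0.1414  0.2826] max z 0.3088 exp top 0.308 yaw 3.8
top rim 177 [ 0.4682 -0.1387] r 0.0515 z p95 [0.2397 0.2437 0.245 ] exp 0.24
  handle 84 [ 0.4891 -0.1299  0.2802] max z 0.298 exp top 0.308 yaw -13.1
```

View pics/v1.png

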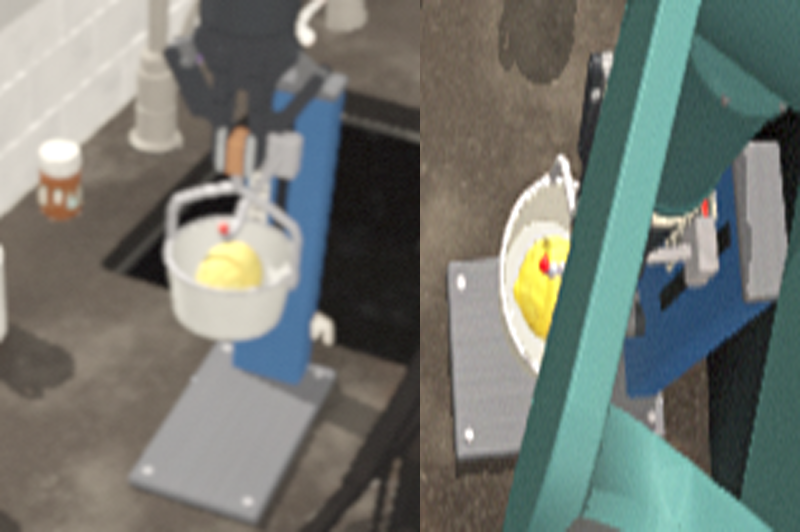

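The red tip (scene crop 223,229) is inside the arch, below the apex. Now I'll lower slowly while watching the force.

```bash
python3 -m creep '{"turn":[[0,0,0],[0,0,0],[0,0,0],[0,0,0],[0,0,0]],"slide":[[0,0,6],[0,0,8],[0,0,8],[0,0,6],[0,0,4]],"gripper":[8,8,8,8,8]}'
for i in 1 2; do python3 -m creep '{"turn":[[0,0,0],[0,0,0],[0,0,0],[0,0,0],[0,0,0]],"slide":[[0,0,3],[0,0,3],[0,0,3],[0,0,3],[0,0,3]],"gripper":[8,8,8,8,8]}'; done
python3 -m creep '{"turn":[[0,0,0],[0,0,0],[0,0,0],[0,0,0],[0,0,0]],"slide":[[0,0,0],[0,0,0],[0,0,0],[0,0,0],[0,0,0]],"gripper":[8,8,8,8,8]}'
python3 - <<'E'
from plant import robot;import numpy as np
F=[]
for i in range(8):
    robot.camera("top");F.append(robot.get_obs()["contact_force"])
print(np.mean(F,0),np.std(F,0))
E
python3 chk.py
```

```text
clock: 11.12
tcp_pos: [0.4682, -0.1409, 0.3064]
eef_rot: [-2.116, -2.321, 0.0]
contact_force: [0.7, -0.5, -3.0]
grip_width: 0.0153
grip_force: 49.3
clock: 11.75
tcp_pos: [0.4684, -0.141, 0.2919]
eef_rot: [2.116, 2.322, 0.0]
contact_force: [0.3, -0.6, -1.8]
grip_width: 0.0151
grip_force: 49.5
clock: 12.38
tcp_pos: [0.4685, -0.141, 0.2769]
eef_rot: [2.116, 2.322, 0.0]
contact_force: [-0.5, 0.4, -1.6]
grip_width: 0.0153
grip_force: 49.7
clock: 13.0
tcp_pos: [0.4684, -0.141, 0.2771]
eef_rot: [2.116, 2.322, 0.0]
contact_force: [-0.6, 0.0, -0.3]
grip_width: 0.0156
grip_force: 49.7
[-0.03703575 -0.18232138 -0.90006163] [0.85143026 0.3944628  0.84946026]
tcp [ 0.4684 -0.141   0.277 ] tool y yaw 5.3 tool z [ 0.  0. -1.] slide [  1.6  -0.6 -63. ] turn z 0.3 t 13.4 F [ 0.27 -0.2  -1.93] j [-0.43  0.17  1.7   0.    1.26 -0.53] w 0.0153
scene rim 624 [ 0.4671 -0.1396] r 0.0513 z p95 [0.1705 0.18   0.1845] exp 0.178
  handle 197 [ 0.464  -0.1385  0.2268] max z 0.2451 exp top 0.246 yaw 4.5
top rim 151 [ 0.4681 -0.1389] r 0.0515 z p95 [0.178  0.1823 0.1832] exp 0.178
  handle 46 [ 0.502  -0.1335  0.2275] max z 0.2459 exp top 0.246 yaw -10.5
```

```bash
python3 -m creep '{"turn":[[0,0,0],[0,0,0],[0,0,0],[0,0,0],[0,0,0]],"slide":[[0,0,2],[0,0,2],[0,0,2],[0,0,1],[0,0,0]],"gripper":[8,8,8,8,8]}'
python3 - <<'E'
from plant import robot;import numpy as np
F=[]
for i in range(16):
    robot.camera("top");F.append(robot.get_obs()["contact_force"])
print(np.mean(F,0),np.std(F,0)/4)
E
python3 chk.py
python3 - <<'E'
import cv2,numpy as np
a=cv2.imread("pics/last_scene.png")[30:220,250:400]
cv2.imwrite("pics/v2.png",cv2.resize(a,(470,595),interpolation=2))
E
```

```text
clock: 14.12
tcp_pos: [0.4684, -0.141, 0.27]
eef_rot: [-2.116, -2.322, -0.0]
contact_force: [0.0, -0.5, 1.1]
grip_width: 0.0154
grip_force: 49.8
[ 0.1655451  -0.33408581  0.06056236] [0.0871133  0.10431111 0.15449218]
tcp [ 0.4684 -0.141   0.27  ] tool y yaw 5.3 tool z [ 0.  0. -1.] slide [  1.6  -0.6 -70. ] turn z 0.3 t 14.925 F [ 0.03 -1.13 -0.16] j [-0.43  0.18  1.71  0.    1.25 -0.53] w 0.0152
scene rim 612 [ 0.4672 -0.1393] r 0.0515 z p95 [0.164  0.173  0.1786] exp 0.171
  handle 180 [ 0.4623 -0.1381  0.2201] max z 0.2392 exp top 0.239 yaw 5.3
top rim 150 [ 0.4683 -0.1383] r 0.0512 z p95 [0.1717 0.1755 0.1766] exp 0.171
  handle 45 [ 0.5026 -0.1339  0.2203] max z 0.236 exp top 0.239 yaw -8.0
```

View pics/v2.png

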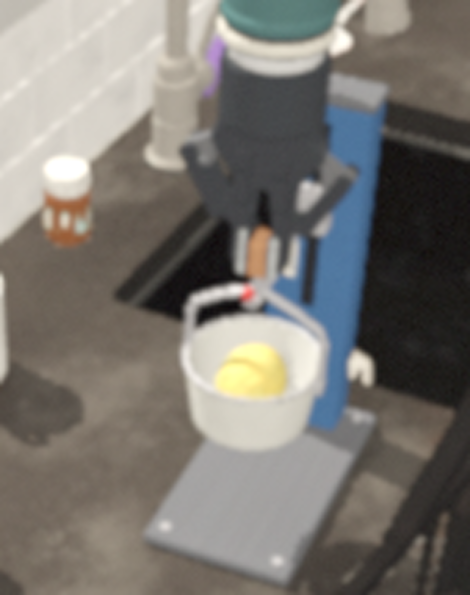

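The force is now balanced, with the handle on the seat right behind the red tip (crop 250,294). I'll release gently and rise straight up.

```bash
python3 -m creep '{"turn":[[0,0,0],[0,0,0],[0,0,0],[0,0,0],[0,0,0]],"slide":[[0,0,0],[0,0,0],[0,0,0],[0,0,0],[0,0,0]],"gripper":[16,20,26,36,48]}' 20
python3 -m creep '{"turn":[[0,0,0],[0,0,0],[0,0,0],[0,0,0],[0,0,0]],"slide":[[0,0,0],[0,0,0],[0,0,-4],[0,0,-10],[0,0,-15]],"gripper":[60,60,60,60,60]}'
python3 -m creep '{"turn":[[0,0,0],[0,0,0],[0,0,0],[0,0,0],[0,0,0]],"slide":[[0,0,-20],[0,0,-25],[0,0,-30],[0,0,-30],[0,0,-25]],"gripper":[60,60,60,60,60]}'
python3 -m creep '{"turn":[[0,0,0],[0,0,0],[0,0,0],[0,0,0],[0,0,0]],"slide":[[20,0,-15],[40,0,0],[50,0,0],[50,0,0],[40,0,0]],"gripper":[60,60,60,60,60]}'
for i in 1 2 3; do python3 -m creep '{"turn":[[0,0,0],[0,0,0],[0,0,0],[0,0,0],[0,0,0]],"slide":[[0,0,0],[0,0,0],[0,0,0],[0,0,0],[0,0,0]],"gripper":[60,60,60,60,60]}'; done | grep -E "clock|tcp|contact"
cat > fin.py <<'E'
from h import *
from plant import robot
for k in range(3):
  for n in("scene","top"):
    c=robot.camera(n);w=pts(c);H=hsv(c)
    m=(abs(w[...,0]-.468)<.075)&(abs(w[...,1]+.139)<.075)&(abs(w[...,2]-.168)<.014)&(H[...,1]<60)&(H[...,2]>120)
    q=w[m];A=np.c_[2*q[:,:2],np.ones(len(q))];s=np.linalg.lstsq(A,(q[:,:2]**2).sum(1),rcond=None)[0]
    print(n,len(q),s[:2].round(4),np.percentile(q[:,2],[50,95]).round(4))
    cv2.imwrite(f"pics/fin_{n}.png",c["pixels"][:,:,::-1])
print(robot.get_obs()["clock"])
a=cv2.imread("pics/fin_scene.png")[30:220,250:400];b=cv2.imread("pics/fin_top.png")[140:260,330:480]
cv2.imwrite("pics/v3.png",np.hstack([cv2.resize(a,(420,532),interpolation=2),cv2.resize(b,(380,532),interpolation=2)]))
E
python3 fin.py
```

```text
clock: 15.65
tcp_pos: [0.4684, -0.141, 0.27]
eef_rot: [-2.116, -2.322, -0.0]
contact_force: [0.4, 1.0, 0.2]
grip_width: 0.0479
grip_force: 0.0
clock: 16.27
tcp_pos: [0.4683, -0.1409, 0.2998]
eef_rot: [-2.116, -2.322, -0.0]
contact_force: [-0.0, 0.1, -0.0]
grip_width: 0.0601
grip_force: 0.0
clock: 16.9
tcp_pos: [0.4685, -0.1411, 0.4316]
eef_rot: [2.115, 2.32, 0.001]
contact_force: [-0.4, -0.1, 0.2]
grip_width: 0.0601
grip_force: 0.0
clock: 17.52
tcp_pos: [0.4486, 0.0609, 0.4444]
eef_rot: [-2.115, -2.323, -0.001]
contact_force: [0.7, -0.9, 0.2]
grip_width: 0.0601
grip_force: 0.0
clock: 18.15
tcp_pos: [0.45, 0.0575, 0.444]
contact_force: [0.1, -0.3, -0.2]
clock: 18.77
tcp_pos: [0.4499, 0.0582, 0.444]
contact_force: [-0.9, -0.6, 0.8]
clock: 19.4
tcp_pos: [0.4499, 0.0582, 0.444]
contact_force: [0.2, 0.2, -0.2]
scene 549 [ 0.4666 -0.1395] [0.164 0.172]
top 89 [ 0.4674 -0.1395] [0.1711 0.174 ]
scene 547 [ 0.4665 -0.1395] [0.1641 0.173 ]
top 88 [ 0.4677 -0.1395] [0.1707 0.175 ]
scene 553 [ 0.4665 -0.1396] [0.164  0.1725]
top 88 [ 0.4677 -0.1396] [0.1706 0.1744]
19.7
```

View pics/v3.png

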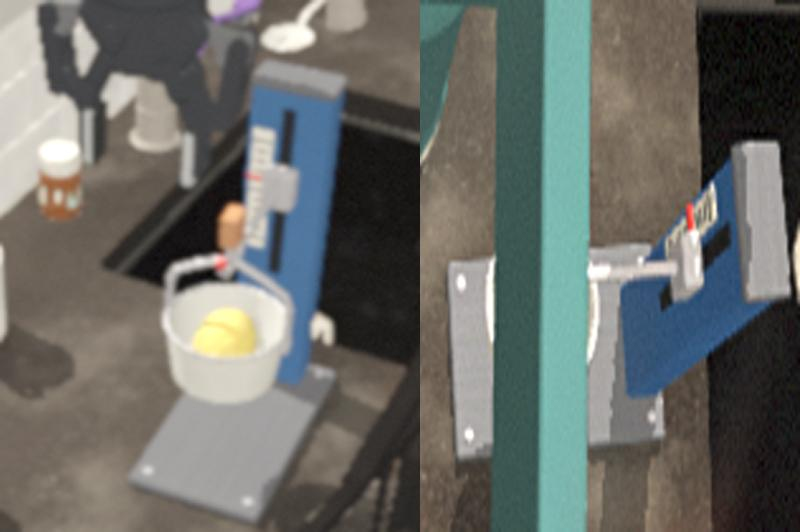

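The pail hangs still and level on the hook (scene crop 222,263), with the rim steady to 0.2 mm and the robot clear of it. I'll give it one more second to settle, then hand in.

```bash
for i in 1 2; do python3 -m creep '{"turn":[[0,0,0],[0,0,0],[0,0,0],[0,0,0],[0,0,0]],"slide":[[0,0,0],[0,0,0],[0,0,0],[0,0,0],[0,0,0]],"gripper":[60,60,60,60,60]}'; done | grep clock; python3 fin.py | tail -3; python3 -c "
from plant import robot;print(robot.job_done())"
```

```text
clock: 20.32
clock: 20.95
scene 551 [ 0.4666 -0.1394] [0.1641 0.1722]
top 89 [ 0.4675 -0.1395] [0.1706 0.1743]
21.25
the job is handed in; nothing more can be done
None
```

The lemon pail hangs still and upright on the scale hook, which dipped about 33 mm (stop at 80 mm), the lime pail was left alone, and I handed the job in at about 21 s; no verdict was returned.

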